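# Stage the trays for two compounding orders

### The arm

A 6-joint arm with a two-finger parallel gripper is mounted at the origin on the work surface. World frame = base frame: x ahead of the robot, y to its left, z up, the work surface at z = 0. Lengths are in m, angles in degrees, forces in N, time in s.
With the tool pointing down it reaches from about 0.325 to 0.875 m from the base axis. Payload 4.4 kg.
Tool frame: the origin (TCP) lies midway between the tips of the shut fingers; the grasp point (between the pads) lies 19 mm behind it; z points along the fingers, y is the line along which they close (so a half turn about z gives the same grasp; the last joint's range is limited). The gripper opens to 85 mm and grips with 20 to 120 N. Pads are 22 mm wide; open, the fingers measure 114 mm over their backs; the gripper's body (76 mm by 85 mm) begins 54 mm behind the grasp point. The pads swing forward as they close: fully open they stand 13 mm farther back than shut.
Start: joints at [-71.992, 11.837, 88.321, -0, 79.842, -8.623], TCP at [0.258, -0.514, 0.231] pointing down, gripper open.
Joint ranges: [-156.59, 156.59], [-49.26, 127.26], [12.9, 141.05], [-63.56, 243.56], [4.71, 150.69], [-161.64, 161.64]. Speed limits (degrees/s): [159.86, 159.86, 180, 180, 180, 180].

### API

Orientations are given as [roll, pitch, yaw] about the fixed x, y, z axes, in that order (R = Rz(yaw) Ry(pitch) Rx(roll)).
In Python, from station import arm gives the robot as it stands.
- The arm moves only by the shell command python3 -m creep 'ROWS' [FORCE]. ROWS is JSON, a list of rows, each a list of 5 numbers: the shift along the tool's x, y, z in m, then the turn about the tool's z in rad, then the closure, from -1 (fully open) to 1 (shut). A call has 1 to 8 rows; each row shifts and turns the commanded pose from where the row before left it, along the tool's axes as they then stand; what a row does not reach is not made up. A row lasts 1/8 s, in which the tool goes at most 62.5 mm and 10.7 degrees, less where a joint would pass 70% of its speed; a pose out of reach is approached as far as the arm can. A call with a gripper value outside its range is refused whole. The fingers move at their own pace and stop on an object; FORCE is the grip in N (left out, the last holds). Time passes only in rows, so rows that do not move let the fingers close. It gives the time, the measured TCP pose, the force, the opening and the grip force at its end, in the units of the state.
- arm.state(): the state, without advancing time (a new reading comes with each control period).
- arm.read_camera(name): name is "scene" or "top"; returns (picture, depth): 384x512x3 uint8, red, green, blue; 384x512 float32, m along the optical axis (not along the pixel's ray), 0 where there is no reading.
- arm.camera_model(name): a dict with "fx", "fy", "cx", "cy" (pixels), "position" and "attitude" of the camera in the world. Camera axes: x right, y down, z forward; pixel columns grow to the right and rows downward; lengths in m; the calibration is good to about 2 mm. A picture is of the moment at which its call begins. camera_model takes no time and is no camera call.
- arm.finish_job(): hands the job in; it is judged then, once.
The state is a dict: "time": time; "joint_positions": joint angles; "joint_velocities": joint speeds; "effort": joint torques, N m; "tcp_pos": TCP position; "orientation": TCP orientation; "wrist_force": force on the tool from outside, world axes, zero at the start; "torque": the same for the moment, N m; "grip_width": opening from 0.0 (shut) to 1.0 (fully open); "finger_force": force on a finger pad.
Only numpy, scipy, OpenCV 4.12 (cv2) and the standard library are available. Lean on these libraries where they do the work, as an engineer would, in place of code of your own. Each camera call takes 0.05 s, during which the arm holds its last target. There are 200 camera calls.

### The job

Make up the trays for two pharmacy orders from the mixed stock. In the three-bay tray goes the oral liquid order: the large round amber bottle in the big bay, the small white jar and the dropper bottle in the two small bays, one to each; in the two-bay tray goes the cream order: the wide white jar in the wide bay and the pump dispenser in the narrow one. Set each down gently, standing upright on the tray's floor, drop or knock over nothing, and leave the flat amber bottle, the square white bottle and the steel beaker standing where they are.

Things in the scene. Friction and masses are not known exactly. Their poses are not given: they have to be found in the camera images.
- tray3: Three-bay blue tray, fixed, any yaw: 210 (x) x 140 (y) x 22 mm high; walls and dividers 4 mm thick, 22 high; floor 4 mm thick. Origin: underside centre, z up. Divider at x=0: +x side is one big bay (99 x 132 mm inside, centre x +51, y 0); -x side is split at y=0 into two small bays (99 x 64 mm, centres x -52, y +34 and -34). Blank white card outside the +x end.
- tray2: Two-bay blue tray, fixed, any yaw, same moulding: 210 (x) x 140 (y) x 22 mm high; walls and divider 4 mm thick, 22 high; floor 4 mm thick. Origin: underside centre, z up. Divider at x=-25: wide bay on the +x side (124 x 132 mm inside, centre x +39, y 0), narrow bay on the -x side (74 x 132 mm, centre x -64, y 0). Blank white card outside the +x end.
- round_bottle: Large round amber medicine bottle, paper label, white ribbed screw cap: body 54 mm diameter, straight up to 60 mm, shoulder to 76 mm, cap 30 mm diameter from 78 to 96 mm (top). About 140 g. Origin: centre of its underside; z up its axis. Loose; starts standing upright on the bench.
- dropper: Small round amber dropper bottle with black collar and rubber bulb: body 36 mm diameter, straight up to 54 mm; collar 21 mm diameter; bulb top at 92 mm. About 50 g. Origin: centre of its underside; z up its axis. Loose; starts standing upright on the bench.
- small_jar: Small white plastic powder jar with screw lid: plain cylinder 44 mm diameter, 62 mm high, lid as wide as the jar. About 60 g. Origin: centre of its underside; z up its axis. Loose; starts standing upright on the bench.
- wide_jar: Wide white plastic ointment jar with screw lid: plain cylinder 66 mm diameter, 62 mm high, lid as wide as the jar. About 130 g. Origin: centre of its underside; z up its axis. Loose; starts standing upright on the bench.
- pump: White pump dispenser: cylinder 36 mm diameter, straight up to 66 mm, then a stem and a 22 mm push head with a short spout that reaches 16 mm from the axis along its +x; top at 94 mm. About 70 g. Origin: centre of its underside; z up its axis. Loose; starts standing upright on the bench.
- flat_bottle: To be left alone: flat-sided amber bottle 60 (x) x 34 (y) mm, shoulder at 66 mm, white cap 26 mm diameter, 92 mm high. Origin: centre of its underside; z up its axis. Loose; starts standing upright on the bench.
- square_bottle: To be left alone: square white plastic bottle 46 x 46 mm, shoulder at 70 mm, white cap 32 mm diameter, 96 mm high. Origin: centre of its underside; z up its axis. Loose; starts standing upright on the bench.
- beaker: To be left alone: open steel beaker, rim 50 mm diameter, 62 mm high. Origin: centre of its underside; z up its axis. Loose; starts standing upright on the bench. All stock stands mixed in loose rows, three by three, neighbours some 90 to 140 mm apart, most finger room on the diagonals; a low brass weight (32 mm diameter, 34 high) has the ninth place.
Not all that is in view belongs to the job. What is shaped like the round_bottle but green is not meant. Leave any purple look-alike of the wide_jar alone.

How it is judged:
By the outcome, as a careful person would: the job done as asked, in the order asked, and still so for the second after the job is handed in, with the robot touching nothing.
It also fails if it takes over 120 s, if anything falls off the work surface, if the arm or the gripper's body presses on something with over 40 N, if the wrist force passes 120 N, or if a joint passes its speed limit or range.

## Working session

There is one attempt and no reset: what is moved stays moved. The work goes in short steps, Python scripts to look and compute and a shell command to move; the robot and the scene stay as the last step left them, time stands still between calls to the robot, and variables do not carry over. Pictures are saved under pics/ and viewed, at most 14 in all, crops included, and the job is handed in when it is done.

```bash
ls; mkdir -p pics; python3 - <<'E'
from station import arm
import cv2,numpy as np
print(arm.state())
for n in("scene","top"):
    p,d=arm.read_camera(n); cv2.imwrite(f"pics/{n}0.png",p[:,:,::-1]); np.savez(f"{n}0.npz",p=p,d=d); print(n,arm.camera_model(n))
E
```

```text
pics
{'time': 0.0, 'joint_positions': array([-7.19918309e+01,  1.18872776e+01,  8.84058121e+01,  2.49562051e-03,
        7.98425257e+01, -8.62385813e+00]), 'joint_velocities': array([ 0.07269902, -0.00059913,  0.0198806 , -0.01394081,  0.10802337,
       -0.00912442]), 'effort': array([-1.92613712e-03, -3.83038759e+01, -2.91598248e+01, -4.24063592e-04,
        1.05796626e-02,  1.07554047e-05]), 'tcp_pos': array([ 0.25750279, -0.51325727,  0.23008738]), 'orientation': array([-1.79866286e+02, -2.27628072e-02,  2.66315576e+01]), 'wrist_force': array([0.02511646, 0.6644842 , 0.87143221]), 'torque': array([ 0.01005585, -0.02608629,  0.00211701]), 'finger_force': 0.0, 'grip_width': 1.0032133273661576}
scene {'fx': 408.0164224728115, 'fy': 408.0164224728115, 'cx': 259.6881536650963, 'cy': 192.31432772158405, 'position': array([1.36588918, 0.00240541, 0.72219777]), 'attitude': array([-126.43210474,   -0.94868429,   90.91670026])}
top {'fx': 436.2255933176682, 'fy': 436.2255933176682, 'cx': 254.2467467269942, 'cy': 194.69098208233993, 'position': array([ 0.37890994, -0.0087965 ,  1.23941635]), 'attitude': array([-176.98742117,    0.98026122,  -90.78675598])}
```

View pics/scene0.png

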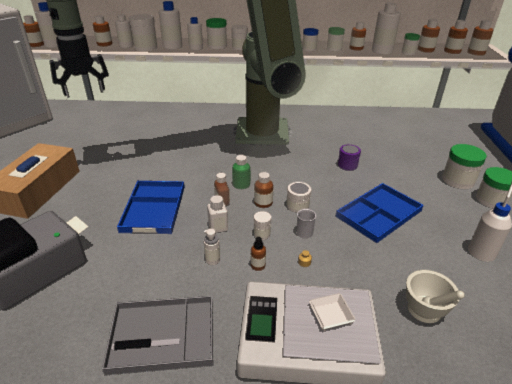

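View pics/top0.png

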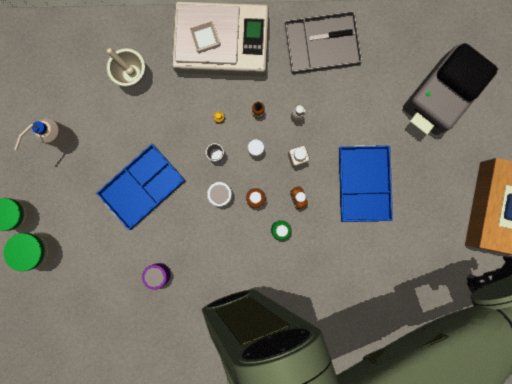

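Scene: the stock is a 3x3 grid. In the top view, brass (219,117), dropper (258,109), pump (299,114); beaker (215,154), small jar (256,149), square bottle (299,156); wide jar (219,195), round bottle (256,198), flat bottle (299,197).
Look-alikes: green bottle (281,231), and purple jar (156,277) for the wide jar. Amber candidates are the round bottle (256,198), flat bottle (299,197) and dropper (258,109). White candidates are the small jar (256,149), wide jar (219,195), square bottle (299,156) and pump (299,114).

```bash
cat > h.py <<'E'
import numpy as np,cv2
from scipy.spatial.transform import Rotation as Ro
from station import arm
def cam(n):
    m=arm.camera_model(n); return m,Ro.from_euler('xyz',m['attitude'],degrees=True).as_matrix()
def ray(n,u,v,z):
    m,R=cam(n); u=np.asarray(u,float);v=np.asarray(v,float)
    d=np.stack([(u-m['cx'])/m['fx'],(v-m['cy'])/m['fy'],np.ones_like(u)],-1)@R.T
    return m['position']+d*((z-m['position'][2])/d[...,2])[...,None]
def proj(n,P):
    m,R=cam(n); q=(np.asarray(P)-m['position'])@R
    return np.stack([q[...,0]/q[...,2]*m['fx']+m['cx'],q[...,1]/q[...,2]*m['fy']+m['cy']],-1)
def cloud(n,d):
    m,R=cam(n); v,u=np.indices(d.shape)
    P=np.stack([(u-m['cx'])/m['fx']*d,(v-m['cy'])/m['fy']*d,d],-1)@R.T+m['position']; P[d==0]=np.nan; return P
E
python3 - <<'E'
from h import *
f=np.load('top0.npz');p,d=f['p'],f['d'];P=cloud('top',d)
hsv=cv2.cvtColor(p,cv2.COLOR_RGB2HSV)
m=((hsv[...,0]>105)&(hsv[...,0]<128)&(hsv[...,1]>180)).astype(np.uint8)
for c in cv2.findContours(m,0,2)[0]:
    if cv2.contourArea(c)>1000:
        w=ray('top',c[:,0,0],c[:,0,1],.022)[:,:2].astype(np.float32); r=cv2.minAreaRect(w); print('tray',cv2.minAreaRect(c),r,cv2.boxPoints(r).round(3).tolist())
for n,u,v in [('brass',219,117),('drop',258,109),('pump',299,114),('beaker',215,154),('sjar',256,149),('square',299,156),('wjar',219,195),('round',256,198),('flat',299,197),('green',281,231),('purple',156,277)]:
    q=P[v-14:v+15,u-14:u+15].reshape(-1,3); z=np.nanmax(q[:,2]); t=q[q[:,2]>z-.012]; lo,hi=t[:,:2].min(0),t[:,:2].max(0)
    print(n,round(float(z),3),((lo+hi)/2).round(3),t[:,:2].mean(0).round(3),(hi-lo).round(3))
I=cv2.resize(p[90:290,90:410,::-1],None,fx=2.5,fy=2.5,interpolation=cv2.INTER_CUBIC); cv2.imwrite('pics/c1.png',I)
s=np.load('scene0.npz')['p'];cv2.imwrite('pics/c2.png',cv2.resize(s[145:280,110:430,::-1],None,fx=2.5,fy=2.5,interpolation=cv2.INTER_CUBIC))
E
```

```text
tray ((365.2037658691406, 183.31600952148438), (74.15496063232422, 50.23193359375), 88.15238952636719) ((0.4711599051952362, -0.2983251214027405), (0.20672622323036194, 0.13925838470458984), 0.309147447347641) [[0.367000013589859, -0.2290000021457672], [0.36800000071525574, -0.36899998784065247], [0.574999988079071, -0.367000013589859], [0.5740000009536743, -0.2280000001192093]]
tray ((140.17005920410156, 186.52401733398438), (49.25550079345703, 74.02444458007812), 48.27049255371094) ((0.471231609582901, 0.3312280774116516), (0.1401692032814026, 0.20693179965019226), 41.28001022338867) [[0.3499999940395355, 0.3630000054836273], [0.4869999885559082, 0.2070000022649765], [0.5920000076293945, 0.30000001192092896], [0.4560000002384186, 0.45500001311302185]]
brass 0.04 [0.668 0.109] [0.667 0.108] [0.016 0.017]
drop 0.096 [ 0.682 -0.003] [ 0.681 -0.003] [0.015 0.011]
pump 0.098 [ 0.666 -0.116] [ 0.665 -0.115] [0.02  0.024]
beaker 0.067 [0.561 0.117] [0.562 0.118] [0.048 0.047]
sjar 0.068 [0.572 0.005] [0.572 0.005] [0.044 0.041]
square 0.102 [ 0.548 -0.112] [ 0.547 -0.112] [0.033 0.032]
wjar 0.07 [0.446 0.106] [0.446 0.105] [0.063 0.065]
round 0.101 [0.435 0.007] [0.434 0.007] [0.029 0.029]
flat 0.097 [ 0.433 -0.112] [ 0.433 -0.111] [0.024 0.024]
green 0.101 [ 0.345 -0.06 ] [ 0.345 -0.061] [0.029 0.029]
purple 0.069 [0.225 0.283] [0.225 0.282] [0.067 0.065]
```

View pics/c1.png

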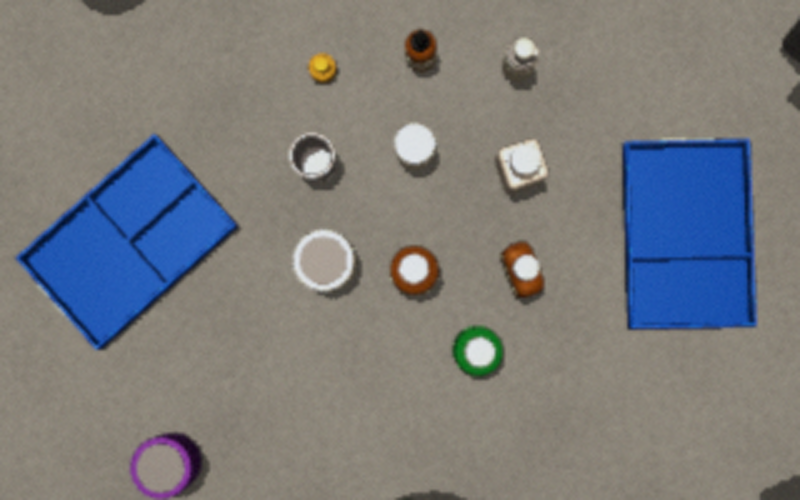

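View pics/c2.png

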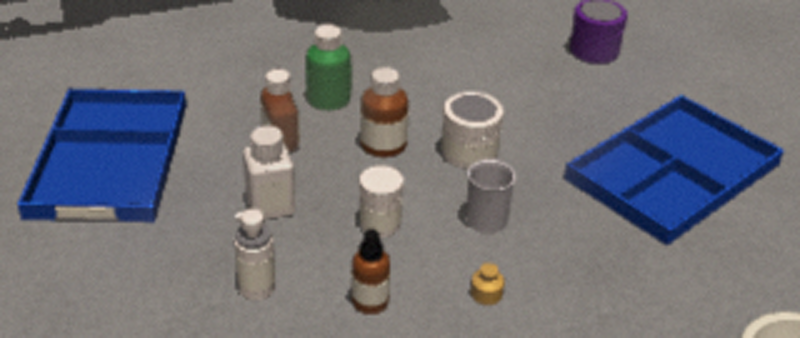

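c2 confirms the choice. The round amber bottle with label is at (384,110), the small white jar at (381,200), the wide jar at (471,130), the dropper at (371,272) and the pump at (254,258). In c1 the three-bay tray's big bay points lower left (yaw ≈131°), and the two-bay tray's wide bay points up (+x, yaw ≈0).

```bash
cat > to.py <<'E'
import sys
from h import *
s=arm.state(); t=np.array([float(a) for a in sys.argv[1:4]])
R=Ro.from_euler('xyz',s['orientation'],degrees=True).as_matrix()
print('t',round(s['time'],2),'tcp',s['tcp_pos'].round(4),s['orientation'].round(2),'delta tool mm',((t-s['tcp_pos'])@R*1000).round(1),'turn to yaw45',np.radians((s['orientation'][2]-45)).round(4))
E
python3 -m creep '[[0,0,0,-0.16,-1],[0,0,0,-0.161,-1],[0,0,0,0,-1]]' && python3 to.py 0.435 0.007 0.20
```

```text
time: 0.48
tcp_pos: [0.2576, -0.5136, 0.2307]
orientation: [-179.9, -0.0, 44.9]
wrist_force: [0.2, 0.5, -0.2]
grip_width: 0.999
finger_force: 0.0
t 0.47 tcp [ 0.2576 -0.5136  0.2307] [-1.7994e+02 -3.0000e-02  4.4920e+01] delta tool mm [ 493.2 -243.4   31.2] turn to yaw45 -0.0015
```

```bash
python3 -m creep '[[0.0493,-0.0243,0.003,0,-1],[0.0493,-0.0243,0.003,0,-1],[0.0493,-0.0243,0.003,0,-1],[0.0493,-0.0243,0.003,0,-1],[0.0493,-0.0243,0.003,0,-1],[0.0493,-0.0243,0.003,0,-1],[0.0493,-0.0243,0.003,0,-1],[0.0493,-0.0243,0.003,0,-1]]' >/dev/null && python3 -m creep '[[0.0493,-0.0243,0.003,0,-1],[0.0493,-0.0243,0.003,0,-1],[0,0,0,0,-1],[0,0,0,0,-1]]' && python3 to.py 0.435 0.007 0.028
python3 - <<'E'
from h import *
p,d=arm.read_camera('scene'); cv2.imwrite('pics/s1.png',p[:,:,::-1]); 
p,d=arm.read_camera('top'); cv2.imwrite('pics/t1.png',p[:,:,::-1])
E
```

```text
time: 1.98
tcp_pos: [0.434, 0.0064, 0.2011]
orientation: [-180.0, 0.0, 45.0]
wrist_force: [0.3, -0.3, -0.8]
grip_width: 0.999
finger_force: 0.0
t 1.98 tcp [0.434  0.0064 0.2011] [-1.7999e+02  5.0000e-02  4.4990e+01] delta tool mm [  1.3   0.3 173.1] turn to yaw45 -0.0001
```

View pics/s1.png

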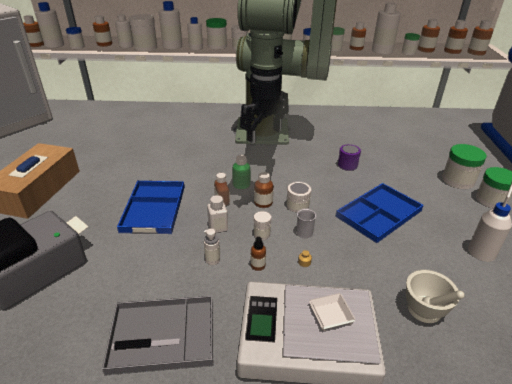

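The gripper hangs above the round bottle: fingers around (265,115), bottle cap at (264,178). I'll cross-check my positions in this second view.

```bash
python3 - <<'E'
from h import *
f=np.load('scene0.npz');P=cloud('scene',f['d'])
for n,x,y,z,r in [('round',.435,.007,.06,.027),('sjar',.572,.005,.062,.022),('drop',.682,-.003,.045,.018),('wjar',.446,.106,.062,.033),('pump',.666,-.116,.05,.018)]:
    m=(abs(P[...,0]-x)<.05)&(abs(P[...,1]-y)<.05)&(P[...,2]>.02)&(P[...,2]<z)
    q=P[m]; print(n,'y mid',((np.percentile(q[:,1],1)+np.percentile(q[:,1],99))/2).round(4),'width',np.ptp(q[:,1]).round(3),'x front-r',(np.percentile(q[:,0],98)-r).round(4))
E
```

```text
round y mid 0.0083 width 0.052 x front-r 0.4362
sjar y mid 0.0068 width 0.044 x front-r 0.5738
drop y mid -0.0022 width 0.035 x front-r 0.6843
wjar y mid 0.1062 width 0.065 x front-r 0.4482
pump y mid -0.1112 width 0.036 x front-r 0.669
```

```bash
python3 -m creep '[[0.002,0,0.04,0,-1],[0,0,0.04,0,-1],[0,0,0.03,0,-1],[0,0,0.02,0,-1],[0,0,0.02,0,-1],[0,0,0.013,0,-1],[0,0,0.01,0,-1],[0,0,0,0,-1]]' && python3 -m creep '[[0,0,0,0,1],[0,0,0,0,1],[0,0,0,0,1],[0,0,0,0,1],[0,0,0,0,1],[0,0,0,0,1],[0,0,0,0,1],[0,0,0,0,1]]' 30 && python3 to.py 0.437 0.369 0.15
```

```text
time: 3.08
tcp_pos: [0.4353, 0.0076, 0.0279]
orientation: [-179.9, 0.0, 45.0]
wrist_force: [0.0, -0.3, 0.7]
grip_width: 1.001
finger_force: 0.0
time: 4.08
tcp_pos: [0.4365, 0.0079, 0.0291]
orientation: [179.9, -0.1, 45.0]
wrist_force: [-1.9, -0.7, 6.0]
grip_width: 0.625
finger_force: 31.8
t 4.08 tcp [0.4365 0.0079 0.0291] [ 1.7993e+02 -5.0000e-02  4.5030e+01] delta tool mm [ 256.  -254.7 -121. ] turn to yaw45 0.0005
```

```bash
python3 -m creep '[[0,0,-0.005,0,1],[0,0,-0.015,0,1],[0,0,-0.03,0,1],[0,0,-0.035,0,1],[0,0,-0.03,0,1],[0,0,-0.015,0,1],[0.01,-0.01,0,0,1],[0.02,-0.02,0,0,1]]' && python3 -m creep '[[0.03,-0.03,0,0,1],[0.04,-0.04,0,0,1],[0.04,-0.04,0,0,1],[0.04,-0.04,0,0,1],[0.035,-0.035,0,0,1],[0.025,-0.025,0,0,1],[0.0115,-0.0094,0,0,1],[0.005,-0.005,0,0,1]]' && python3 -m creep '[[0,0,0,0,1],[0,0,0,0,1]]' && python3 to.py 0.437 0.369 0.033
python3 - <<'E'
from h import *
for n in('scene','top'):
    p,d=arm.read_camera(n); cv2.imwrite(f'pics/{n[0]}2.png',p[:,:,::-1])
    if n=='scene': cv2.imwrite('pics/s2c.png',cv2.resize(p[60:290,190:450,::-1],None,fx=2.5,fy=2.5))
E
```

```text
time: 5.08
tcp_pos: [0.4347, 0.051, 0.1572]
orientation: [-179.9, 0.1, 44.9]
wrist_force: [-0.7, 0.4, -0.5]
grip_width: 0.625
finger_force: 31.9
time: 6.08
tcp_pos: [0.436, 0.3693, 0.1568]
orientation: [-180.0, 0.2, 45.1]
wrist_force: [-0.6, 0.2, -1.6]
grip_width: 0.622
finger_force: 31.9
time: 6.32
tcp_pos: [0.4371, 0.3681, 0.1581]
orientation: [180.0, 0.0, 44.9]
wrist_force: [-0.0, -0.2, -1.1]
grip_width: 0.625
finger_force: 31.9
t 6.33 tcp [0.4371 0.3681 0.1581] [1.7999e+02 5.0000e-02 4.4950e+01] delta tool mm [  0.7  -0.8 125.1] turn to yaw45 -0.001
```

View pics/s2c.png

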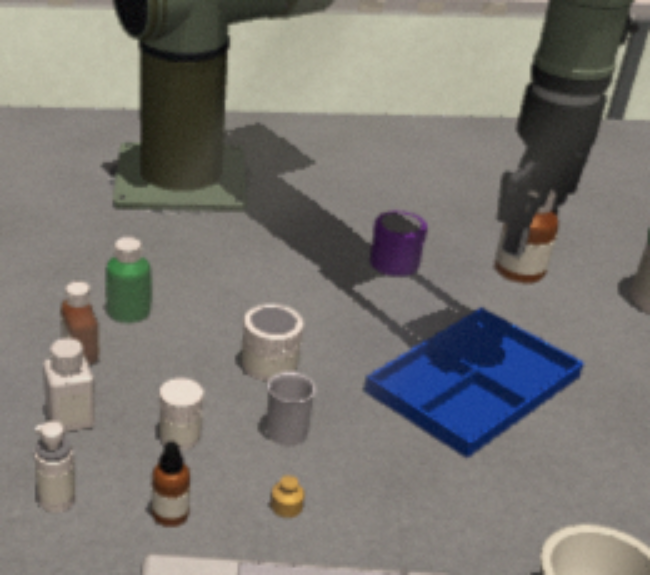

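The bottle hangs upright (crop 525,245) over the big bay. Lowering.

```bash
python3 -m creep '[[0,0,0.02,0,1],[0,0,0.035,0,1],[0,0,0.035,0,1],[0,0,0.02,0,1],[0,0,0.008,0,1],[0,0,0.004,0,1],[0,0,0,0,1],[0,0,0,0,1]]' && python3 -m creep '[[0,0,0.001,0,1],[0,0,0.001,0,1],[0,0,0,0,1]]'&& python3 -m creep '[[0,0,0.001,0,1],[0,0,0,0,1]]'
```

```text
time: 7.42
tcp_pos: [0.4378, 0.3696, 0.0374]
orientation: [180.0, -0.1, 45.0]
wrist_force: [1.0, 0.1, -0.8]
grip_width: 0.621
finger_force: 31.9
time: 7.8
tcp_pos: [0.4369, 0.3692, 0.0342]
orientation: [-180.0, 0.0, 45.0]
wrist_force: [-0.6, 0.1, -1.1]
grip_width: 0.627
finger_force: 31.9
time: 8.05
tcp_pos: [0.437, 0.3692, 0.0332]
orientation: [-180.0, 0.0, 45.0]
wrist_force: [0.2, 0.4, -0.7]
grip_width: 0.628
finger_force: 32.1
```

```bash
python3 -m creep '[[0,0,0.001,0,1],[0,0,0,0,1]]' | grep -E "tcp|wrist" && python3 -m creep '[[0,0,0.0005,0,1],[0,0,0,0,1]]'| grep -E "tcp|wrist"
```

```text
tcp_pos: [0.4371, 0.3692, 0.0331]
wrist_force: [-2.0, -2.3, 4.7]
tcp_pos: [0.4371, 0.3692, 0.0332]
wrist_force: [-3.3, -2.1, 7.1]
```

```bash
python3 -m creep '[[0,0,0,0,-0.35],[0,0,0,0,-0.5],[0,0,0,0,-0.65],[0,0,0,0,-0.65],[0,0,-0.005,0,-0.65],[0,0,-0.02,0,-0.65],[0,0,-0.04,0,-0.65],[0,0,-0.06,0,-0.65]]' && python3 -m creep '[[0,0,-0.03,0,-0.65],[0,0,0,0,-0.65]]' && python3 to.py 0.573 0.006 0.17
```

```text
time: 9.55
tcp_pos: [0.4355, 0.3682, 0.1561]
orientation: [-179.9, 0.3, 45.0]
wrist_force: [0.5, 0.8, -0.1]
grip_width: 0.826
finger_force: 0.0
time: 9.8
tcp_pos: [0.4393, 0.3706, 0.191]
orientation: [179.9, -0.5, 45.0]
wrist_force: [0.2, -0.3, -0.2]
grip_width: 0.828
finger_force: 0.0
t 9.8 tcp [0.4393 0.3706 0.191 ] [179.89  -0.47  45.03] delta tool mm [-163.6  352.3   20.3] turn to yaw45 0.0005
```

```bash
python3 -m creep '[[-0.02,0.044,0,0,-0.65],[-0.02,0.044,0,0,-0.65],[-0.02,0.044,0,0,-0.65],[-0.02,0.044,0,0,-0.65],[-0.02,0.044,0,0,-0.65],[-0.02,0.044,0,0,-0.65],[-0.02,0.044,0,0,-0.65],[-0.02,0.044,0,0,-0.65]]' >/dev/null&& python3 -m creep '[[0,0,0,0,-0.65],[0,0,0,0,-0.65],[0,0,0,0,-0.65]]' && python3 to.py 0.573 0.006 0.024
python3 - <<'E'
from h import *
p,d=arm.read_camera('scene'); cv2.imwrite('pics/s3.png',cv2.resize(p[60:290,190:450,::-1],None,fx=2.5,fy=2.5))
E
```

```text
time: 11.18
tcp_pos: [0.572, 0.0085, 0.186]
orientation: [-179.9, 0.0, 45.1]
wrist_force: [-0.3, -0.2, -0.7]
grip_width: 0.83
finger_force: 0.0
t 11.18 tcp [0.572  0.0085 0.186 ] [-1.7991e+02  4.0000e-02  4.5110e+01] delta tool mm [ -1.    2.7 162. ] turn to yaw45 0.002
```

View pics/s3.png

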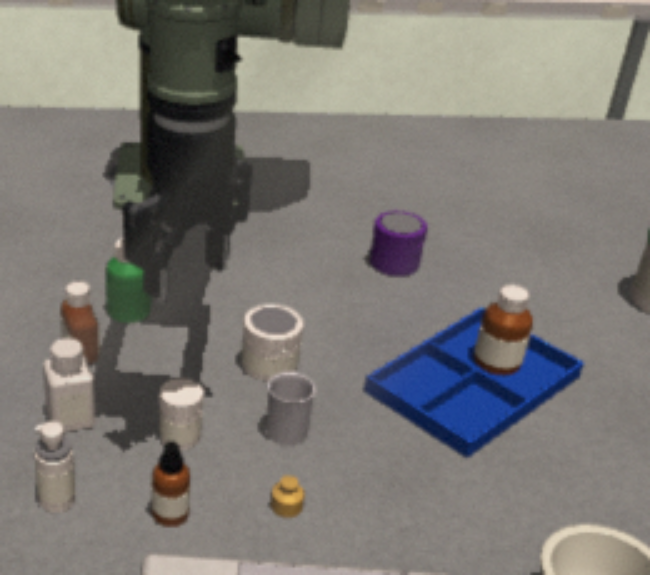

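The round bottle stands in the big bay at crop (505,335). The gripper is over the small jar.

```bash
python3 -m creep '[[-0.001,0.002,0.04,0,-0.65],[0,0,0.04,0,-0.65],[0,0,0.03,0,-0.65],[0,0,0.02,0,-0.65],[0,0,0.016,0,-0.65],[0,0,0.01,0,-0.65],[0,0,0.006,0,-0.65],[0,0,0,0,-0.65]]' && python3 -m creep '[[0,0,0,0,1],[0,0,0,0,1],[0,0,0,0,1],[0,0,0,0,1],[0,0,0,0,1],[0,0,0,0,1],[0,0,0,0,1]]' 25 && python3 -m creep '[[0,0,-0.005,0,1],[0,0,-0.015,0,1],[0,0,-0.03,0,1],[0,0,-0.035,0,1],[0,0,-0.03,0,1],[0,0,-0.015,0,1],[0,0,0,0,1],[0,0,0,0,1]]' &&  python3 to.py 0.531 0.314 0.15
```

```text
time: 12.22
tcp_pos: [0.5738, 0.0051, 0.0249]
orientation: [180.0, -0.0, 45.0]
wrist_force: [0.0, 0.5, 0.1]
grip_width: 0.826
finger_force: 0.0
time: 13.1
tcp_pos: [0.5745, 0.0049, 0.0257]
orientation: [179.9, -0.1, 45.0]
wrist_force: [-1.2, -0.4, 4.8]
grip_width: 0.511
finger_force: 25.9
time: 14.1
tcp_pos: [0.5725, 0.0052, 0.1533]
orientation: [-179.9, 0.1, 45.0]
wrist_force: [-0.1, -0.1, -1.5]
grip_width: 0.507
finger_force: 25.6
t 14.1 tcp [0.5725 0.0052 0.1533] [-1.7987e+02  1.0000e-01  4.5030e+01] delta tool mm [ 189.1 -247.6    3.5] turn to yaw45 0.0004
```

```bash
python3 -m creep '[[0.01,-0.014,0,0,1],[0.025,-0.033,0,0,1],[0.035,-0.046,0,0,1],[0.035,-0.046,0,0,1],[0.035,-0.046,0,0,1],[0.025,-0.033,0,0,1],[0.016,-0.02,0,0,1],[0.008,-0.01,0,0,1]]' >/dev/null && python3 -m creep '[[0,0,0.01,0,1],[0,0,0.02,0,1],[0,0,0.02,0,1],[0,0,0,0,1],[0,0,0,0,1]]' && python3 to.py 0.531 0.314 0.032
```

```text
time: 15.72
tcp_pos: [0.532, 0.3136, 0.1045]
orientation: [-180.0, 0.0, 45.0]
wrist_force: [0.5, 0.2, -0.9]
grip_width: 0.51
finger_force: 25.7
t 15.72 tcp [0.532  0.3136 0.1045] [-1.7999e+02  2.0000e-02  4.4970e+01] delta tool mm [-0.4 -1.  72.5] turn to yaw45 -0.0004
```

```bash
python3 -m creep '[[0,-0.001,0.025,0,1],[0,0,0.025,0,1],[0,0,0.013,0,1],[0,0,0.008,0,1],[0,0,0.002,0,1],[0,0,0,0,1],[0,0,0,0,1]]' | grep -E "tcp|wrist";  for i in 1; do python3 -m creep '[[0,0,0.001,0,1],[0,0,0,0,1]]' | grep -E "tcp|wrist"; python3 -m creep '[[0,0,0.001,0,1],[0,0,0,0,1]]' | grep -E "tcp|wrist"; done
```

```text
tcp_pos: [0.5318, 0.3151, 0.0327]
wrist_force: [-0.1, 0.3, -0.8]
tcp_pos: [0.5311, 0.3148, 0.0309]
wrist_force: [0.2, -0.2, -0.3]
tcp_pos: [0.5311, 0.3148, 0.0297]
wrist_force: [0.8, -0.1, -0.1]
```

```bash
python3 -m creep '[[0,0,0.0007,0,1],[0,0,0,0,1]]' | grep -E "tcp|wrist"; python3 -m creep '[[0,0,0.0005,0,1],[0,0,0,0,1]]' | grep -E "tcp|wrist"
```

```text
tcp_pos: [0.5312, 0.3148, 0.0297]
wrist_force: [-2.9, -0.8, 4.8]
tcp_pos: [0.5312, 0.3148, 0.0297]
wrist_force: [-3.6, -2.0, 7.6]
```

```bash
python3 -m creep '[[0,0,0,0,-0.15],[0,0,0,0,-0.3],[0,0,0,0,-0.5],[0,0,0,0,-0.5],[0,0,-0.005,0,-0.5],[0,0,-0.02,0,-0.5],[0,0,-0.055,0,-0.5],[0,0,-0.06,0,-0.5]]'|grep -E "wrist|width" && python3 -m creep '[[-0.0145,0.0415,0,0,-0.5],[-0.0145,0.0415,0,0,-0.5],[-0.0145,0.0415,0,0,-0.5],[-0.0145,0.0415,0,0,-0.5],[-0.0145,0.0415,0,0,-0.5],[-0.0145,0.0415,0,0,-0.5],[-0.0145,0.0415,0,0,-0.5],[-0.0145,0.0415,0,0,-0.5]]' >/dev/null && python3 -m creep '[[0,0,0,0,-0.5],[0,0,0,0,-0.5],[0,0,0,0,-0.5]]' && python3 to.py 0.683 -0.0025 0.026
python3 - <<'E'
from h import *
p,d=arm.read_camera('scene'); cv2.imwrite('pics/s4.png',cv2.resize(p[60:290,190:450,::-1],None,fx=2.5,fy=2.5))
E
```

```text
wrist_force: [0.5, -0.0, -0.0]
grip_width: 0.749
time: 19.98
tcp_pos: [0.6836, -0.0006, 0.1692]
orientation: [-180.0, -0.0, 45.1]
wrist_force: [0.1, 0.9, 0.4]
grip_width: 0.749
finger_force: 0.0
t 19.98 tcp [ 6.836e-01 -6.000e-04  1.692e-01] [-1.800e+02 -2.000e-02  4.512e+01] delta tool mm [ -1.8   0.9 143.2] turn to yaw45 0.002
```

View pics/s4.png

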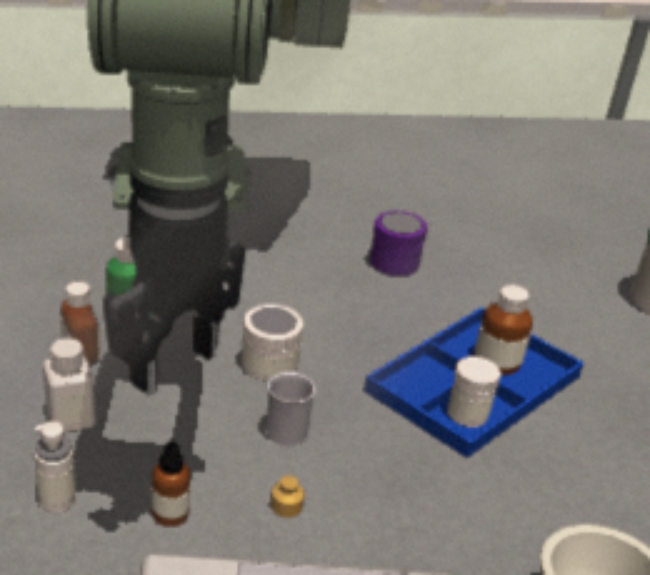

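The small jar stands in the near small bay (crop 473,392). I'll check its fit numerically and pick up the dropper.

```bash
python3 - <<'E'
from h import *
p,d=arm.read_camera('top');P=cloud('top',d)
a=np.radians(131.3);c,s=np.cos(a),np.sin(a)
q=P[(P[...,2]>.055)&(P[...,2]<.08)&(np.hypot(P[...,0]-.531,P[...,1]-.314)<.04)]
m=(q.min(0)+q.max(0))/2;e=m[:2]-[.471,.331];print(m,np.ptp(q,0),'tray xy',e@[c,s],e@[-s,c])
E
python3 -m creep '[[-0.0018,0.001,0.04,0,-0.5],[0,0,0.04,0,-0.5],[0,0,0.03,0,-0.5],[0,0,0.015,0,-0.5],[0,0,0.01,0,-0.5],[0,0,0.008,0,-0.5],[0,0,0,0,-0.5]]' && python3 -m creep '[[0,0,0,0,1],[0,0,0,0,1],[0,0,0,0,1],[0,0,0,0,1],[0,0,0,0,1],[0,0,0,0,1],[0,0,0,0,1]]' 20 && python3 -m creep '[[0,0,-0.005,0,1],[0,0,-0.015,0,1],[0,0,-0.03,0,1],[0,0,-0.035,0,1],[0,0,-0.03,0,1],[0,0,-0.015,0,1],[0,0,0,0,1],[0,0,0,0,1]]' &&  python3 to.py 0.480 0.270 0.15
```

```text
[0.52936976 0.31286494 0.06359582] [0.04406381 0.04323556 0.01632228] tray xy -0.0521483591981127 -0.031881939022742306
time: 20.95
tcp_pos: [0.6836, -0.0039, 0.0258]
orientation: [180.0, -0.0, 45.0]
wrist_force: [-0.0, 0.8, 0.0]
grip_width: 0.746
finger_force: 0.0
time: 21.82
tcp_pos: [0.6843, -0.0041, 0.0267]
orientation: [179.9, -0.1, 45.0]
wrist_force: [-0.9, 0.1, 5.2]
grip_width: 0.418
finger_force: 20.4
time: 22.82
tcp_pos: [0.6822, -0.0038, 0.1538]
orientation: [-179.9, 0.1, 45.0]
wrist_force: [0.2, -0.4, -0.3]
grip_width: 0.415
finger_force: 20.1
t 22.82 tcp [ 0.6822 -0.0038  0.1538] [-1.7986e+02  1.1000e-01  4.5020e+01] delta tool mm [  50.7 -336.6    4.5] turn to yaw45 0.0004
```

```bash
python3 -m creep '[[0.002,-0.015,0,0,1],[0.005,-0.035,0,0,1],[0.007,-0.045,0,0,1],[0.008,-0.052,0,0,1],[0.008,-0.052,0,0,1],[0.008,-0.052,0,0,1],[0.006,-0.04,0,0,1],[0.004,-0.025,0,0,1]]' >/dev/null && python3 -m creep '[[0.002,-0.014,0,0,1],[0.001,-0.007,0.005,0,1],[0,0,0.02,0,1],[0,0,0.025,0,1],[0,0,0,0,1],[0,0,0,0,1]]' && python3 to.py 0.480 0.270 0.034
```

```text
time: 24.58
tcp_pos: [0.4818, 0.2701, 0.106]
orientation: [180.0, -0.0, 45.0]
wrist_force: [0.0, 1.1, -0.0]
grip_width: 0.419
finger_force: 20.1
t 24.57 tcp [0.4818 0.2701 0.106 ] [ 1.7998e+02 -3.0000e-02  4.4980e+01] delta tool mm [-1.3 -1.2 72. ] turn to yaw45 -0.0004
```

```bash
python3 -m creep '[[-0.0015,-0.001,0.025,0,1],[0,0,0.025,0,1],[0,0,0.013,0,1],[0,0,0.006,0,1],[0,0,0.002,0,1],[0,0,0,0,1],[0,0,0,0,1]]' | grep -E "tcp|wrist"; python3 -m creep '[[0,0,0.001,0,1],[0,0,0.001,0,1],[0,0,0,0,1]]' | grep -E "tcp|wrist"; python3 -m creep '[[0,0,0.001,0,1],[0,0,0,0,1]]' | grep -E "tcp|wrist"
```

```text
tcp_pos: [0.4799, 0.2702, 0.0353]
wrist_force: [0.0, -0.4, -1.2]
tcp_pos: [0.4791, 0.27, 0.0325]
wrist_force: [0.2, -0.2, -0.7]
tcp_pos: [0.4792, 0.2699, 0.0315]
wrist_force: [0.3, -0.1, -0.7]
```

```bash
python3 -m creep '[[0,0,0.0007,0,1],[0,0,0,0,1]]' | grep -E "tcp|wrist"
```

```text
tcp_pos: [0.4792, 0.27, 0.0308]
wrist_force: [0.0, 0.5, 0.1]
```

```bash
python3 -m creep '[[0,0,0.0007,0,1],[0,0,0,0,1]]' | grep -E "tcp|wrist"; python3 -m creep '[[0,0,0.0005,0,1],[0,0,0,0,1]]' | grep -E "tcp|wrist"
```

```text
tcp_pos: [0.4794, 0.27, 0.0307]
wrist_force: [-1.8, -1.3, 4.2]
tcp_pos: [0.4794, 0.27, 0.0306]
wrist_force: [-3.0, -1.4, 7.3]
```

```bash
python3 -m creep '[[0,0,0,0,0.05],[0,0,0,0,-0.15],[0,0,0,0,-0.35],[0,0,0,0,-0.35],[0,0,-0.005,0,-0.35],[0,0,-0.02,0,-0.35],[0,0,-0.055,0,-0.35],[0,0,-0.06,0,-0.35]]'|grep -E "wrist|width" && python3 -m creep '[[-0.02,0.013,0,0,-1],[-0.04,0.027,0,0,-1],[-0.04,0.027,0,0,-1],[-0.025,0.017,0,0,-1],[-0.0136,0.0093,0,0,-1],[0,0,0,0,-1],[0,0,0,0,-1],[0,0,0,0,-1]]' && python3 to.py 0.447 0.106 0.020
python3 - <<'E'
from h import *
p,d=arm.read_camera('scene'); cv2.imwrite('pics/s5.png',cv2.resize(p[60:290,190:450,::-1],None,fx=2.5,fy=2.5))
E
```

```text
wrist_force: [0.6, 0.4, -0.7]
grip_width: 0.676
time: 28.82
tcp_pos: [0.4475, 0.1069, 0.1697]
orientation: [-180.0, -0.0, 45.1]
wrist_force: [0.1, -0.1, 0.8]
grip_width: 1.0
finger_force: 0.0
t 28.82 tcp [0.4475 0.1069 0.1697] [-1.7999e+02 -1.0000e-02  4.5100e+01] delta tool mm [ -1.    0.3 149.7] turn to yaw45 0.0018
```

View pics/s5.png

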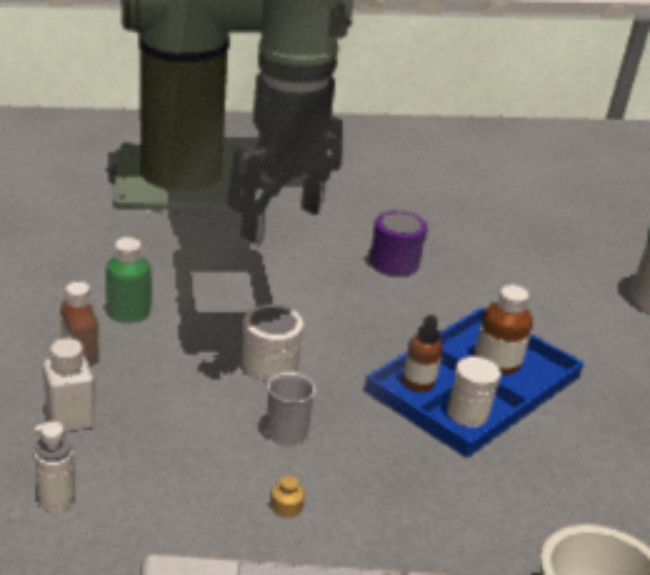

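The oral order is complete: dropper upright at (423,360). Next is the wide jar.

```bash
python3 -m creep '[[-0.0007,0,0.04,0,-1],[0,0,0.035,0,-1],[0,0,0.02,0,-1],[0,0,0.01,0,-1],[0,0,0.01,0,-1],[0,0,0,0,-1]]' && python3 -m creep '[[0,0,0.015,0,-1],[0,0,0.012,0,-1],[0,0,0.008,0,-1],[0,0,0,0,-1],[0,0,0,0,-1]]' && python3 -m creep '[[0,0,0,0,1],[0,0,0,0,1],[0,0,0,0,1],[0,0,0,0,1],[0,0,0,0,1],[0,0,0,0,1],[0,0,0,0,1]]' 35 && python3 -m creep '[[0,0,-0.005,0,1],[0,0,-0.015,0,1],[0,0,-0.03,0,1],[0,0,-0.035,0,1],[0,0,-0.04,0,1],[0,0,-0.02,0,1],[0,0,0,0,1],[0,0,0,0,1]]' &&  python3 to.py 0.510 -0.298 0.165
```

```text
time: 29.62
tcp_pos: [0.4467, 0.1056, 0.0545]
orientation: [-180.0, 0.0, 45.0]
wrist_force: [1.0, -1.5, 1.7]
grip_width: 0.999
finger_force: 0.0
time: 30.25
tcp_pos: [0.4471, 0.1055, 0.0198]
orientation: [180.0, -0.0, 45.0]
wrist_force: [0.2, -0.2, 0.6]
grip_width: 1.003
finger_force: 0.0
time: 31.12
tcp_pos: [0.4475, 0.1056, 0.0203]
orientation: [180.0, -0.1, 45.0]
wrist_force: [-0.3, 1.3, 6.1]
grip_width: 0.764
finger_force: 39.3
time: 32.12
tcp_pos: [0.4458, 0.1054, 0.1638]
orientation: [-179.9, 0.1, 45.0]
wrist_force: [-0.5, 0.0, -2.0]
grip_width: 0.766
finger_force: 39.3
t 32.12 tcp [0.4458 0.1054 0.1638] [-1.7993e+02  8.0000e-02  4.5020e+01] delta tool mm [-240.1  330.5   -1.3] turn to yaw45 0.0004
```

```bash
python3 -m creep '[[-0.01,0.014,0,0,1],[-0.022,0.03,0,0,1],[-0.03,0.041,0,0,1],[-0.033,0.045,0,0,1],[-0.033,0.045,0,0,1],[-0.033,0.045,0,0,1],[-0.03,0.041,0,0,1],[-0.023,0.032,0,0,1]]' >/dev/null && python3 -m creep '[[-0.016,0.022,0,0,1],[-0.01,0.0145,0,0,1],[0,0,0.01,0,1],[0,0,0.025,0,1],[0,0,0.02,0,1],[0,0,0,0,1],[0,0,0,0,1]]' && python3 to.py 0.510 -0.298 0.026
```

```text
time: 34.0
tcp_pos: [0.5105, -0.2964, 0.1099]
orientation: [-180.0, -0.0, 45.1]
wrist_force: [0.2, -0.3, -0.9]
grip_width: 0.766
finger_force: 39.4
t 34.0 tcp [ 0.5105 -0.2964  0.1099] [-1.800e+02 -1.000e-02  4.508e+01] delta tool mm [-1.5  0.8 83.9] turn to yaw45 0.0013
```

```bash
python3 -m creep '[[-0.0015,0.001,0.03,0,1],[0,0,0.03,0,1],[0,0,0.014,0,1],[0,0,0.007,0,1],[0,0,0.002,0,1],[0,0,0,0,1],[0,0,0,0,1]]' | grep -E "tcp|wrist"; python3 -m creep '[[0,0,0.001,0,1],[0,0,0,0,1]]' | grep -E "tcp|wrist"; python3 -m creep '[[0,0,0.001,0,1],[0,0,0,0,1]]' | grep -E "tcp|wrist"
```

```text
tcp_pos: [0.5106, -0.2995, 0.0277]
wrist_force: [-0.4, -0.7, -1.8]
tcp_pos: [0.51, -0.299, 0.0258]
wrist_force: [-1.2, -0.1, -0.9]
tcp_pos: [0.5098, -0.2988, 0.0245]
wrist_force: [-0.7, 0.5, -2.6]
```

```bash
python3 -m creep '[[0,0,0.0006,0,1],[0,0,0,0,1]]' | grep -E "tcp|wrist"
```

```text
tcp_pos: [0.5099, -0.299, 0.0244]
wrist_force: [-1.7, 0.2, 2.0]
```

```bash
python3 -m creep '[[0,0,0.0005,0,1],[0,0,0,0,1]]' | grep -E "tcp|wrist"; python3 -m creep '[[0,0,0,0,-0.7],[0,0,0,0,-0.9],[0,0,0,0,-1],[0,0,0,0,-1],[0,0,-0.005,0,-1],[0,0,-0.02,0,-1],[0,0,-0.055,0,-1],[0,0,-0.06,0,-1]]'|grep -E "wrist|width" && python3 -m creep '[[0.02,-0.002,-0.005,0,-0.5],[0.045,-0.0036,-0.005,0,-0.5],[0.055,-0.0045,0,0,-0.5],[0.055,-0.0045,0,0,-0.5],[0.045,-0.0036,0,0,-0.5],[0.0218,-0.0016,0,0,-0.5],[0,0,0,0,-0.5],[0,0,0,0,-0.5]]' && python3 to.py 0.667 -0.114 0.028
python3 - <<'E'
from h import *
p,d=arm.read_camera('scene'); cv2.imwrite('pics/s6.png',cv2.resize(p[60:290,100:360,::-1],None,fx=2.5,fy=2.5))
E
```

```text
tcp_pos: [0.5099, -0.299, 0.0244]
wrist_force: [-2.3, 1.2, 4.3]
wrist_force: [0.2, -0.2, -0.0]
grip_width: 0.999
time: 37.88
tcp_pos: [0.6659, -0.1151, 0.1733]
orientation: [-180.0, 0.1, 45.0]
wrist_force: [-0.7, -0.0, -0.0]
grip_width: 0.746
finger_force: 0.0
t 37.88 tcp [ 0.6659 -0.1151  0.1733] [-1.7997e+02  7.0000e-02  4.4950e+01] delta tool mm [1.800e+00 1.000e-01 1.453e+02] turn to yaw45 -0.0008
```

View pics/s6.png

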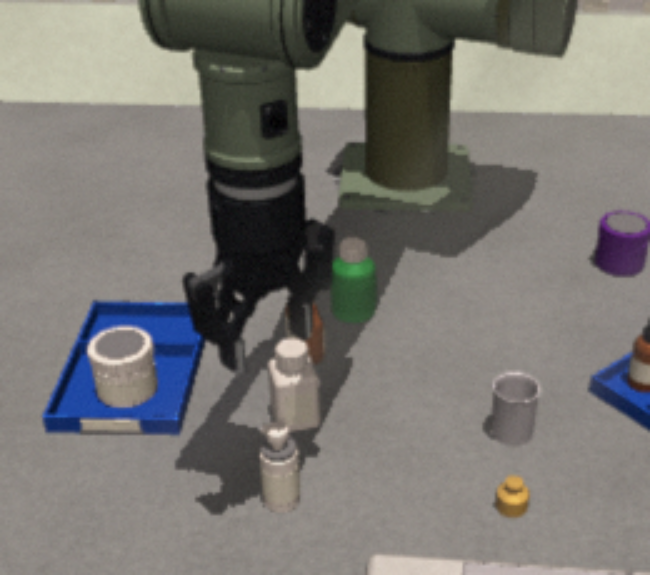

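The wide jar stands in the wide bay (crop 123,365). Now the pump (280,470).

```bash
python3 -m creep '[[0.0022,0,0.04,0,-0.5],[0,0,0.04,0,-0.5],[0,0,0.03,0,-0.5],[0,0,0.015,0,-0.5],[0,0,0.01,0,-0.5],[0,0,0.01,0,-0.5],[0,0,0,0,-0.5]]' && python3 -m creep '[[0,0,0,0,1],[0,0,0,0,1],[0,0,0,0,1],[0,0,0,0,1],[0,0,0,0,1],[0,0,0,0,1],[0,0,0,0,1]]' 22 && python3 -m creep '[[0,0,-0.005,0,1],[0,0,-0.015,0,1],[0,0,-0.03,0,1],[0,0,-0.035,0,1],[0,0,-0.03,0,1],[0,0,-0.015,0,1],[0,0,0,0,1],[0,0,0,0,1]]' &&  python3 to.py 0.407 -0.299 0.15
```

```text
time: 38.8
tcp_pos: [0.6683, -0.1124, 0.0285]
orientation: [-180.0, 0.0, 45.0]
wrist_force: [-0.3, -0.7, 0.3]
grip_width: 0.749
finger_force: 0.0
time: 39.67
tcp_pos: [0.6692, -0.1125, 0.0297]
orientation: [179.9, -0.1, 45.0]
wrist_force: [-0.1, 1.1, 5.7]
grip_width: 0.416
finger_force: 22.4
time: 40.67
tcp_pos: [0.6672, -0.112, 0.1568]
orientation: [-179.8, 0.1, 45.0]
wrist_force: [-0.4, -0.1, -1.3]
grip_width: 0.415
finger_force: 22.1
t 40.67 tcp [ 0.6672 -0.112   0.1568] [-1.7984e+02  9.0000e-02  4.5020e+01] delta tool mm [-316.2  -51.9    7.4] turn to yaw45 0.0004
```

```bash
python3 -m creep '[[-0.014,-0.002,0,0,1],[-0.03,-0.005,0,0,1],[-0.045,-0.007,0,0,1],[-0.05,-0.0085,0,0,1],[-0.05,-0.0085,0,0,1],[-0.045,-0.007,0,0,1],[-0.035,-0.006,0,0,1],[-0.025,-0.004,0,0,1]]' >/dev/null && python3 -m creep '[[-0.014,-0.003,0,0,1],[-0.0082,-0.001,0,0,1],[0,0,0.02,0,1],[0,0,0.025,0,1],[0,0,0,0,1],[0,0,0,0,1]]' && python3 to.py 0.407 -0.299 0.035
```

```text
time: 42.42
tcp_pos: [0.4087, -0.2994, 0.1142]
orientation: [180.0, -0.0, 45.1]
wrist_force: [-0.3, -0.4, -1.0]
grip_width: 0.415
finger_force: 22.2
t 42.42 tcp [ 0.4087 -0.2994  0.1142] [179.95  -0.    45.06] delta tool mm [-0.9 -1.6 79.2] turn to yaw45 0.0011
```

```bash
python3 -m creep '[[-0.001,-0.0015,0.03,0,1],[0,0,0.026,0,1],[0,0,0.013,0,1],[0,0,0.006,0,1],[0,0,0.003,0,1],[0,0,0,0,1],[0,0,0,0,1]]' | grep -E "tcp|wrist"; python3 -m creep '[[0,0,0.001,0,1],[0,0,0.001,0,1],[0,0,0,0,1]]' | grep -E "tcp|wrist"; python3 -m creep '[[0,0,0.0007,0,1],[0,0,0,0,1]]' | grep -E "tcp|wrist"
```

```text
tcp_pos: [0.4068, -0.2994, 0.0363]
wrist_force: [0.2, -0.1, -0.4]
tcp_pos: [0.4064, -0.299, 0.0337]
wrist_force: [0.0, -0.1, -0.1]
tcp_pos: [0.4065, -0.2991, 0.0336]
wrist_force: [-1.1, 1.5, 5.1]
```

```bash
python3 -m creep '[[0,0,0.0007,0,1],[0,0,0,0,1]]' | grep -E "tcp|wrist"
```

```text
tcp_pos: [0.4065, -0.2991, 0.0336]
wrist_force: [-3.1, 1.9, 10.2]
```

```bash
python3 -m creep '[[0,0,-0.0006,0,1],[0,0,0,0,0.05],[0,0,0,0,-0.15],[0,0,0,0,-0.35],[0,0,0,0,-0.35],[0,0,-0.005,0,-0.35],[0,0,-0.02,0,-0.35],[0,0,-0.055,0,-0.35]]'|grep -E "wrist|width" && python3 -m creep '[[0,0,-0.06,0,-0.35],[-0.03,0.03,-0.02,0,-0.35],[-0.04,0.04,0,0,-0.35],[-0.04,0.04,0,0,-0.35],[-0.04,0.04,0,0,-0.35],[0,0,0,0,-0.35],[0,0,0,0,-0.35],[0,0,0,0,-0.35]]'
python3 - <<'E'
from h import *
p,d=arm.read_camera('scene'); cv2.imwrite('pics/s7.png',cv2.resize(p[60:300,100:440,::-1],None,fx=2.3,fy=2.3))
p,d=arm.read_camera('top'); cv2.imwrite('pics/t7.png',cv2.resize(p[90:290,90:410,::-1],None,fx=2.5,fy=2.5))
E
```

```text
wrist_force: [1.3, -1.4, 0.4]
grip_width: 0.676
time: 46.18
tcp_pos: [0.4067, -0.5096, 0.193]
orientation: [-180.0, -0.0, 45.1]
wrist_force: [-0.5, 0.5, 0.3]
grip_width: 0.67
finger_force: 0.0
```

View pics/s7.png

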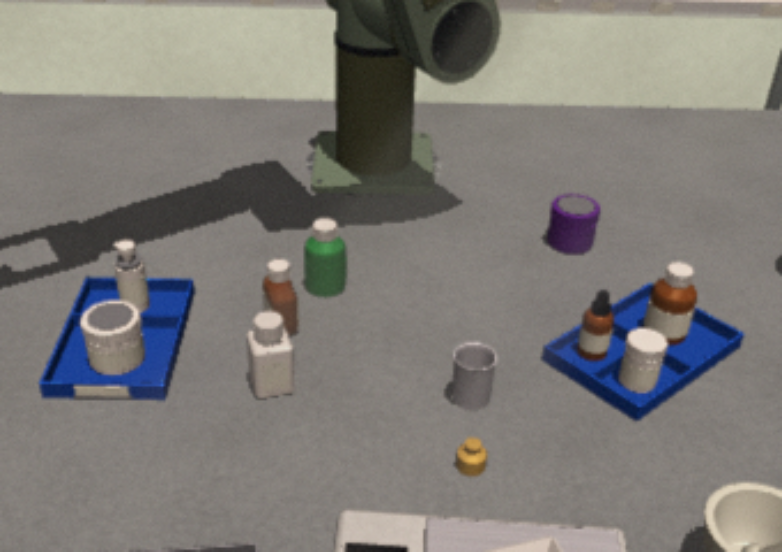

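View pics/t7.png

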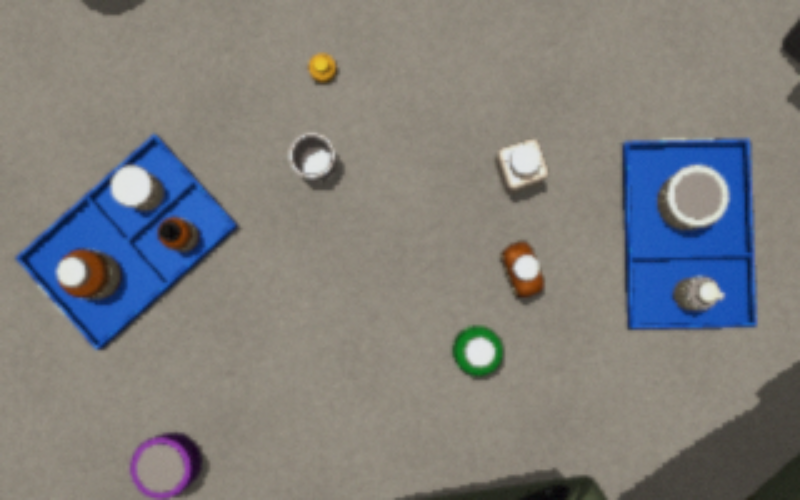

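All five stand upright in their bays: round bottle (88,275), small jar (133,187), dropper (178,233), wide jar (695,197) and pump (698,293) in the top crop. The flat bottle, square bottle and beaker are unmoved. Handing in.

```bash
python3 -c "
from station import arm
print(arm.finish_job())"
```

```text
the job is handed in; nothing more can be done
None
```

Both orders are in their trays and the job is handed in at about 46 s: all five items stand upright in the right bays, and the flat bottle, square bottle and beaker were not moved.

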